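# Hover a bottle over the bench scale for its zero reading

### The arm

A 6-joint arm with a two-finger parallel gripper is mounted at the origin on the work surface; the furniture and walls round the work are solid. World frame = base frame: x ahead of the robot, y to its left, z up, the work surface at z = 0. Lengths are in m, angles in rad, forces in N, time in s.
With the tool pointing down it reaches from about 0.3 to 0.775 m from the base axis. Payload 14.6 kg.
Tool frame: the origin (TCP) lies at the centre of the arm's flange, where the gripper is bolted on; the fingertips stand 199 mm ahead of it and the grasp point (between the pads) lies 180 mm ahead of it; z points along the fingers, y is the line along which they close (so a half turn about z gives the same grasp; the last joint's range is limited). The gripper opens to 94 mm and grips with 3 to 60 N. Pads are 16 mm wide; open, the fingers measure 119 mm over their backs; the gripper's body (75 mm by 177 mm) begins 78 mm behind the grasp point.
Start: joints at [1.106, 0.3, 1.521, -0, 1.321, -0.067], TCP at [0.213, 0.507, 0.405] pointing down, gripper open.
Joint ranges: [-3.03, 3.03], [-0.79, 2.21], [0.23, 2.52], [-1.04, 4.18], [0, 3.07], [-2.55, 2.55]. Speed limits (rad/s): [2.22, 2.22, 2.57, 3.14, 3.14, 3.14].

### API

Orientations are given as [roll, pitch, yaw] about the fixed x, y, z axes, in that order (R = Rz(yaw) Ry(pitch) Rx(roll)).
In Python, from station import ctrl gives the robot as it stands. The module is installed in compiled form; this text tells all that it offers.
- The arm moves only by the tool servo_tool, never from a script. Its argument "motion" is a list of rows, each a list of 5 numbers: the closure, from 0 (fully open) to 1 (shut), then the shift along the world's x, y, z in cm, then the turn about the world's z in degrees. A call has 1 to 20 rows; each row is the pose to reach, as a shift and turn from the pose commanded when the call began; what a row does not reach only later rows make up. A row lasts 1/8 s, in which the tool goes at most 62.5 mm and 10.7 degrees, less where a joint would pass 70% of its speed; a pose out of reach is approached as far as the arm can. A call with a gripper value outside its range is refused whole. The fingers move at their own pace and stop on an object; "squeeze" is the grip in N (left out, the last holds). Time passes only in rows, so rows that repeat a pose let the fingers close. It gives the time, the measured TCP pose, the force, the opening and the grip force at its end, in the units of the state.
- ctrl.get_obs(): the state, without advancing time (a new reading comes with each control period).
- ctrl.camera(name): name is "scene" or "top"; returns a dict with "image" (420x560x3 uint8, red, green, blue), "fx", "fy", "cx", "cy" (pixels), "camera_from_world" (4x4, takes a point from world to camera coordinates). Camera axes: x right, y up, looking along -z (the intrinsics and any distortion apply to the point x, -y, -z); pixel columns grow to the right and rows downward; lengths in m; the calibration is good to about 2 mm. A picture is of the moment at which its call begins. There is no depth.
- ctrl.hand_in(): hands the job in; it is judged then, once.
The state is a dict: "time_s": time; "qpos": joint angles; "joint_vel": joint speeds; "tau": joint torques, N m; "ee_pos": TCP position; "eef_rot": TCP orientation; "force": force on the tool from outside, world axes, zero at the start; "moment": the same for the moment, N m; "grip_width": finger opening in m; "grip_force": force on a finger pad.
Only numpy, scipy, OpenCV 4.12 (cv2) and the standard library are available. Lean on these libraries where they do the work, as an engineer would, in place of code of your own. Each camera call takes 0.05 s, during which the arm holds its last target. There are 200 camera calls.

### The job

Before weighing, the scale has to be read at zero with the bottle waiting over it: first swing the bench magnifier on its stiff arm until its lens is centred over the scale's display. Then take the small capped bottle from behind the other bottles, carry it over everything in between without shifting the cup on the way or the tall roll of tape beside the bottle, and hold it upright and centred over the scale's round pan with its foot about a centimetre above the pan, never touching the scale. Finish like that, still holding the bottle still in the air: do not put it down or let go.

Things in the scene. Friction and masses are not known exactly. Their poses are not given: they have to be found in the camera images.
- bottle_centre (a point): Middle of the small capped bottle, half-way up, z up. The only slim straight round bottle standing loose: 166 mm tall, body 40 mm in diameter; its straight cap, 28 mm in diameter, is the top 31 mm: pick it up from above by the cap. Foot 83 mm below this point; 0.15 to 0.3 kg. It stands in the clearing at the far right, behind the crowd of bottles (200 mm tall) and right of the big bag (230 mm tall).
- bottle: The same bottle; its origin is the centre of its underside, z up.
- scale: Bench scale, fixed: a flat grey housing 115 x 235 x 30 mm on four feet. Origin at the centre of its underside, z up; the x axis points away from the display's buttons, y runs along its length from display to pan.
- pan (a point): Centre of the flat top of the scale's round steel pan (96 mm in diameter, no rim), 42 mm above the worktop. z up.
- display (a point): Centre of the scale's display, a black rectangle 50 x 66 mm with a greenish window, on the other end of the housing, 116 mm from the pan's centre, 33 mm above the worktop.
- lens (a point): Centre of the magnifier's round lens (frame 74 mm in diameter, 10 mm thick) on the level swing arm, 110 mm above the worktop. It turns about the upright pivot on top of the post of a fixed round-based stand beside the display; the pivot lies 130 mm from this point, away from the knob: knob, lens centre and pivot are in one line seen from above.
- knob (a point): Upright round black knob for moving the magnifier, 16 mm in diameter, on the lens frame's outer end, 174 mm from the pivot. This point is on its axis, 15 mm below its top, 150 mm above the worktop: pinch it here from above; the free shank is 118 to 165 mm above the worktop. The arm is stiff (about 2 N at the knob) and stays where left; the display is reached clockwise (from above), some 0.4 to 1 rad.
- cup_centre (a point): Middle of an open cup, 66 mm in diameter and 89 mm tall, loose, on the worktop on the way between bottle and scale; leave it alone.
- roll: Roll of tape lying flat beside the bottle, 92 mm in diameter and 48 mm tall, loose, origin at the centre of its underside; leave it alone. Bottle and roll may stand either way round.

How it is judged:
On the way, in this order (a step that is already met when the one before it is completed fails the run):
1. the magnifier's lens is centred over the display (horizontal distance between lens and display below 0.02 m), for 0.2 s.
2. the bottle is lifted clear of the worktop, with the lens left over the display (horizontal distance between lens and display below 0.02 m and height (world z) of bottle_centre above 0.15 m and contact force between bottle and the fingers above 1 N), for 0.2 s.
At the end, for the whole second after the job is handed in: The lens centre is within 20 mm (seen from above) of the display's centre; the bottle, held by the fingers, hangs still over the pan: axis within 10 mm of the pan's centre, upright within 0.1 rad, foot 3 to 21 mm above the pan, not touching the scale (horizontal distance between lens and display below 0.02 m and horizontal distance between bottle_centre and pan below 0.01 m and z of bottle_centre in the frame of pan between 0.086 and 0.104 m and angle between bottle_centre's own z axis and vertical below 0.1 rad and contact force between bottle and the fingers above 1 N and contact force between bottle and scale below 0.05 N and linear speed of bottle below 0.02 m/s); the arm keeps its last pose, push and grip.
It fails at once if the bottle touches the scale (contact force between bottle and scale above 0.5 N).
It fails at once if the cup is shifted by more than 30 mm (distance of cup_centre from where it was at the start of the episode above 0.03 m).
It fails at once if the roll of tape is shifted by more than 30 mm (distance of roll from where it was at the start of the episode above 0.03 m).
It also fails if it takes over 59 s, if anything falls off the work surface, if the arm or the gripper's body presses on something with over 40 N, if the wrist force passes 120 N, or if a joint passes its speed limit or range.

## Working session

There is one attempt and no reset: what is moved stays moved. The work goes in short steps, Python scripts to look and compute and a tool call to move; the robot and the scene stay as the last step left them, time stands still between calls to the robot, and variables do not carry over. Pictures are saved under pics/ and viewed, at most 10 in all, crops included, and the job is handed in when it is done.

Besides the shell and the picture viewer there is one more tool, called after "Call:" by a JSON object that holds its "api" and its "payload". servo_tool: Moves the arm, as the interface text tells. Its arguments: {"type":"object","properties":{"motion":{"type":"array","items":{"type":"array","items":{"type":"number"}}},"squeeze":{"type":"number"}},"required":["motion"]}

```bash
mkdir -p pics; cat > h.py <<'E'
import numpy as np, cv2
from station import ctrl
def cam(n):
    c=ctrl.camera(n); return c
def proj(c,p):
    q=c["camera_from_world"]@np.append(p,1); return np.array([c["fx"]*q[0]/-q[2]+c["cx"], c["fy"]*(-q[1])/(-q[2])+c["cy"]])
def ray(c,u,v):
    T=np.linalg.inv(c["camera_from_world"]); d=np.array([(u-c["cx"])/c["fx"],-(v-c["cy"])/c["fy"],-1.0])
    return T[:3,3],T[:3,:3]@d
def at(c,u,v,z):
    o,d=ray(c,u,v); return (o+d*(z-o[2])/d[2])
E
python3 - <<'E'
from h import *
import pickle
D={}
for n in("scene","top"):
    c=cam(n); D[n]=c; print(n,[k for k in c],np.linalg.inv(c["camera_from_world"]).round(3).tolist(),c["fx"],c["cx"],c["cy"])
    cv2.imwrite(f"pics/{n}0.png",cv2.cvtColor(c["image"],cv2.COLOR_RGB2BGR))
pickle.dump(D,open("d0.pkl","wb"))
print(ctrl.get_obs())
E
```

```text
scene ['image', 'fx', 'fy', 'cx', 'cy', 'camera_from_world'] [[-0.243, -0.618, 0.748, 1.25], [0.97, -0.14, 0.199, 0.189], [-0.018, 0.774, 0.633, 0.738], [0.0, 0.0, 0.0, 1.0]] 389.90583889220915 280.4634416666763 204.30393170657734
top ['image', 'fx', 'fy', 'cx', 'cy', 'camera_from_world'] [[0.023, 0.988, -0.152, 0.368], [-1.0, 0.023, 0.001, 0.02], [0.005, 0.152, 0.988, 1.121], [0.0, 0.0, 0.0, 1.0]] 449.0653911674496 280.3177393870206 211.78903242412085
{'time_s': 0.1, 'qpos': array([ 1.10641420e+00,  3.00452596e-01,  1.52153506e+00,  1.34660004e-05,
        1.32070707e+00, -6.65912901e-02]), 'joint_vel': array([ 0.00070717, -0.00247743, -0.00268773, -0.00220333, -0.00032741,
       -0.00057781]), 'tau': array([ 1.76840651e-03, -5.32644296e+01, -3.53279579e+01,  7.10426434e-02,
        2.34771747e-02, -5.97395865e-05]), 'ee_pos': array([0.21304605, 0.50703297, 0.40411583]), 'eef_rot': array([-3.14049389e+00, -8.63486704e-05,  2.74379843e+00]), 'force': array([-0.58097498, -0.23282911, -0.0773739 ]), 'moment': array([ 0.01915377, -0.01546541, -0.02401579]), 'grip_force': 0.0, 'grip_width': 0.0942107430278317}
```

View pics/scene0.png

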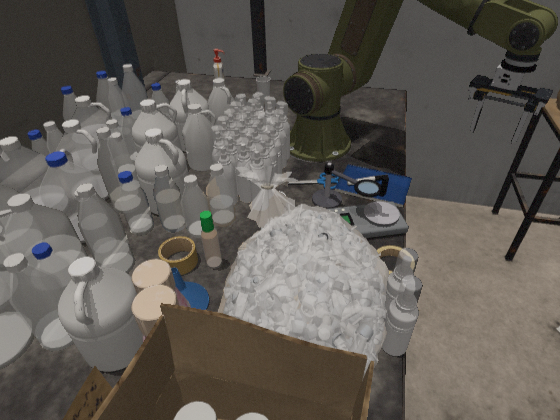

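View pics/top0.png

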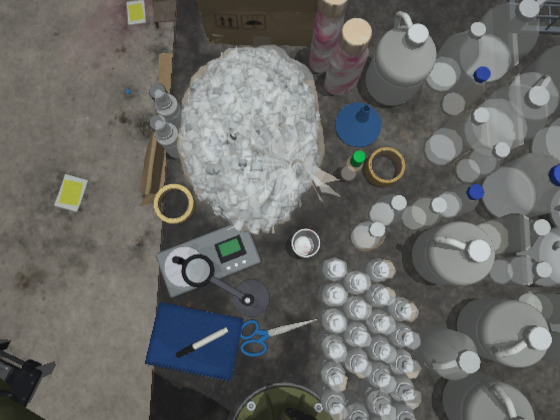

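The scene view shows the green-capped bottle at (208,220), the roll at (178,256), and the lens at (369,187). In the top view the cap is at (358,158), roll (386,165), cup (306,243), display (231,246), lens (197,270), knob (179,261) and pivot (249,299).

```bash
python3 - <<'E'
from h import *
import pickle
D=pickle.load(open("d0.pkl","rb"))
t=D["top"]["image"];s=D["scene"]["image"]
a=cv2.resize(t[220:320,145:275],None,fx=5,fy=5,interpolation=cv2.INTER_CUBIC)[:, :]
b=cv2.resize(t[130:190,325:415],None,fx=4,fy=4,interpolation=cv2.INTER_CUBIC)
c=cv2.resize(s[150:250,290:420],None,fx=3,fy=3,interpolation=cv2.INTER_CUBIC)
for n,i in(("top",t),("scene",s)):
    h=cv2.cvtColor(i,cv2.COLOR_RGB2HSV)
    m=((h[...,0]>45)&(h[...,0]<85)&(h[...,1]>120)).astype('u1')
    k,l,st,ce=cv2.connectedComponentsWithStats(m)
    for j in range(1,k):
        if st[j,4]>15: print(n,st[j],ce[j].round(1))
cv2.imwrite("pics/a.png",cv2.cvtColor(a,cv2.COLOR_RGB2BGR))
z=np.zeros((600,400,3),'u1'); z[:240,:360]=b; z[250:550,:390]=c
cv2.imwrite("pics/b.png",cv2.cvtColor(z,cv2.COLOR_RGB2BGR))
E
```

```text
top [350 150  16  17 180] [357.4 158.2]
top [219 238  22  18 229] [229.2 246.8]
scene [200 211  14  21 232] [206.3 220.9]
scene [342 216   8   7  26] [346.3 218.2]
```

View pics/a.png

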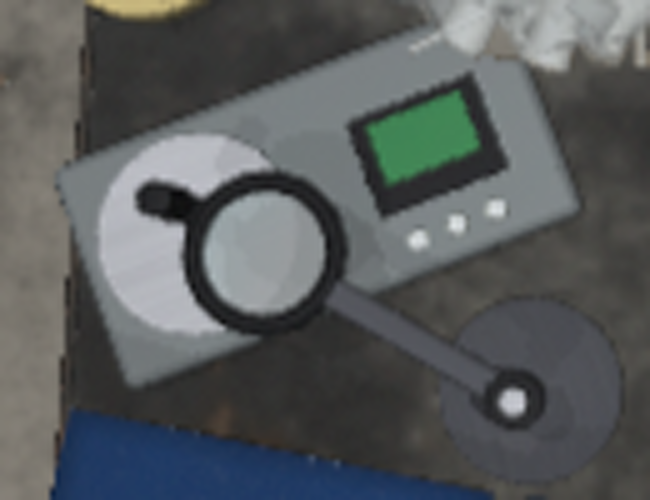

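View pics/b.png

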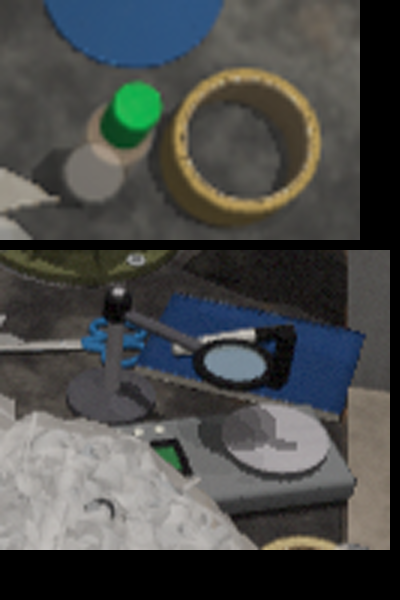

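```bash
python3 - <<'E'
from h import *
import pickle
D=pickle.load(open("d0.pkl","rb"));t=D["top"];s=D["scene"]
P=lambda x,y,o=(145,220),f=5:((x+.5)/f-.5+o[0],(y+.5)/f-.5+o[1])
for n,p,z in[("display",P(427,145),.033),("pan",P(199,234),.042),("lens",P(266,252),.112),("knobtop",P(152,197),.165),("pivot",P(513,402),.14),
 ("cap",P(137,103,(325,130),4),.166),("roll",P(247,140,(325,130),4),.048),("cup",(306,243),.089),("bagneck",(305,170),.2),("bagtail",(335,183),.2),("crowd1",(399,202),.2),("crowd2",(377,229),.2)]:
    print(n,at(t,*p,z).round(4))
cap=at(t,*P(137,103,(325,130),4),.166)
print("cap in scene",proj(s,cap),proj(s,cap-[0,0,.031]))
E
```

```text
display [0.4425 0.1389 0.033 ]
pan [0.397  0.2449 0.042 ]
lens [0.3879 0.2001 0.112 ]
knobtop [0.4088 0.24   0.165 ]
pivot [0.326 0.086 0.14 ]
cap [ 0.6445 -0.1503  0.166 ]
roll [ 0.6567 -0.2391  0.048 ]
cup [ 0.4556 -0.0415  0.089 ]
bagneck [ 0.6001 -0.0306  0.2   ]
bagtail [ 0.5736 -0.0939  0.2   ]
crowd1 [ 0.5363 -0.2276  0.2   ]
crowd2 [ 0.4786 -0.1811  0.2   ]
cap in scene [204.74529458 213.44549897] [206.6369152  223.61387147]
```

Call:
{"api": "servo_tool", "payload": {"motion": [[0.2, 2, -3, 0, -9], [0.4, 4, -6, 0, -18], [0.4, 6, -9, 0, -27], [0.4, 8, -12, 0, -36], [0.4, 10, -15, 0, -45], [0.4, 12, -18, 0, -54], [0.4, 14, -21, 0, -63], [0.4, 16, -23, 0, -72], [0.4, 18, -25, 0, -81], [0.4, 19.6, -26.8, 0, -90], [0.4, 19.6, -26.8, 0, -95.5], [0.4, 19.6, -26.8, 0, -95.5], [0.4, 19.6, -26.8, 0, -95.5]], "squeeze": 30}}

```text
time_s: 1.72
ee_pos: [0.4089, 0.2392, 0.4046]
eef_rot: [-3.142, 0.0, 1.08]
force: [-0.5, 0.5, 0.4]
grip_width: 0.0564
grip_force: 0.0
```

Call:
{"api": "servo_tool", "payload": {"motion": [[0.4, 0, 0, -2, 0], [0.4, 0, 0, -4, 0], [0.4, 0, 0, -5.5, 0], [0.4, 0, 0, -6.9, 0], [0.4, 0, 0, -6.9, 0], [0.6, 0, 0, -6.9, 0], [0.8, 0, 0, -6.9, 0], [1, 0, 0, -6.9, 0], [1, 0, 0, -6.9, 0], [1, 0, 0, -6.9, 0], [1, 0, 0, -6.9, 0]]}}

```text
time_s: 3.1
ee_pos: [0.4091, 0.2391, 0.3358]
eef_rot: [-3.142, -0.0, 1.077]
force: [-0.5, 1.4, 1.9]
grip_width: 0.0152
grip_force: 30.0
```

Call:
{"api": "servo_tool", "payload": {"motion": [[1, 1.17, -0.72, 0, -4.5], [1, 2.4, -1.6, 0, -9.5], [1, 3.56, -2.58, 0, -14.5], [1, 4.62, -3.67, 0, -19.5], [1, 5.59, -4.84, 0, -24.5], [1, 6.45, -6.09, 0, -29.5], [1, 7.05, -7.14, 0, -33.5], [1, 7.54, -8.12, 0, -37.1], [1, 7.54, -8.12, 0, -37.1], [1, 7.54, -8.12, 0, -37.1], [1, 7.54, -8.12, 0, -37.1], [1, 7.54, -8.12, 0, -37.1]]}}

```text
time_s: 4.6
ee_pos: [0.4843, 0.1575, 0.3358]
eef_rot: [3.141, 0.001, 0.429]
force: [-5.4, -3.9, 5.3]
grip_width: 0.0157
grip_force: 30.0
```

Call:
{"api": "servo_tool", "payload": {"motion": [[0.8, 0, 0, 0, 0], [0.6, 0, 0, 0, 0], [0.5, 0, 0, 0, 0], [0.5, 0, 0, 0, 0], [0.5, 0, 0, 3, 0], [0.5, 0, 0, 8, 0], [0.5, 0, 0, 13, 0], [0.5, 0, 0, 18, 0], [0.5, 0, 0, 22, 0], [0.5, -5, -6, 22, 0], [0.5, -10, -12, 22, 0], [0.5, -10, -16, 22, 0], [0.5, -10, -16, 22, 0]]}}

```text
time_s: 6.22
ee_pos: [0.3832, -0.0045, 0.5562]
eef_rot: [3.141, -0.001, 0.425]
force: [0.2, -0.2, 0.3]
grip_width: 0.0474
grip_force: 0.0
```

```bash
python3 - <<'E'
from h import *
import pickle
D={n:cam(n) for n in("top","scene")}
pickle.dump(D,open("d1.pkl","wb"))
t=D["top"]["image"];s=D["scene"]["image"]
z=np.zeros((600,800,3),'u1'); z[:400,:520]=cv2.resize(t[220:320,145:275],None,fx=4,fy=4,interpolation=cv2.INTER_CUBIC)
z[400:600,:266]=cv2.resize(s,(266,200)); z[400:600,280:546]=cv2.resize(t,(266,200))
z[:240,530:800]=cv2.resize(t[130:210,325:415],None,fx=3,fy=3)
z[250:520,550:790]=cv2.resize(s[190:280,150:230],None,fx=3,fy=3)
cv2.imwrite("pics/c.png",cv2.cvtColor(z,cv2.COLOR_RGB2BGR))
E
```

```text
(no output)
```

View pics/c.png

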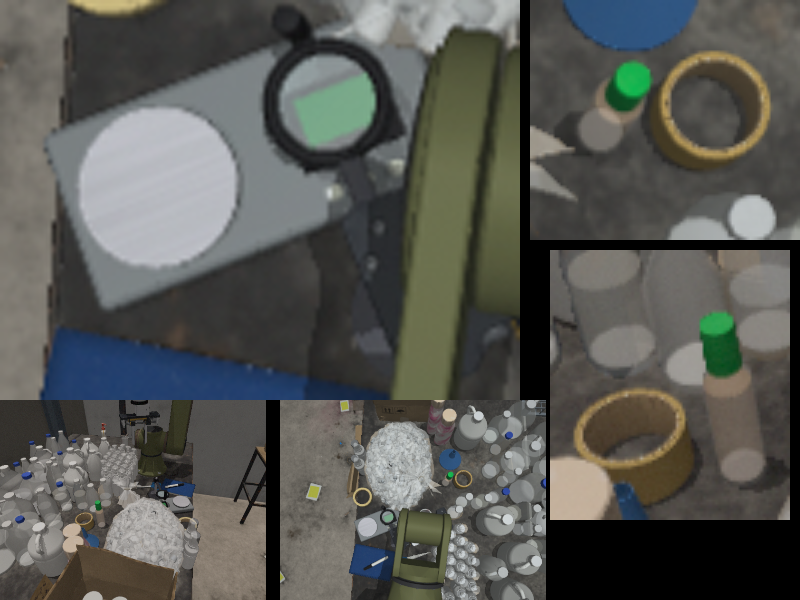

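Lens now sits over the display (centre at (326,102) in the 4× crop); the pan is clear at (159,187); cap at (632,79) and roll undisturbed.

```bash
python3 - <<'E'
from h import *
import pickle
D=pickle.load(open("d1.pkl","rb"));t=D["top"];s=D["scene"]
P=lambda x,y,o=(145,220),f=4:((x+.5)/f-.5+o[0],(y+.5)/f-.5+o[1])
print("lens",at(t,*P(326,102),.112),"pan",at(t,*P(159,187),.042))
a=at(t,*P(102,79,(325,130),3),.166)
b=at(s,*P(168,73,(150,190),3),.166); print(a,b)
for p in([.52,.05,.23],[.45,.0,.09]): print(proj(t,p),proj(s,p))
E
```

```text
lens [0.44474163 0.13928069 0.112     ] pan [0.39708148 0.2449277  0.042     ]
[ 0.64305377 -0.14988396  0.166     ] [ 0.64581712 -0.14755583  0.166     ]
[265.28627384 204.19214988] [303.11724565 170.46590708]
[287.92278302 244.9921936 ] [289.05100598 196.99095918]
```

Call:
{"api": "servo_tool", "payload": {"motion": [[0.35, 3, -2, 0, -5], [0.35, 7, -4, 0, -10], [0.35, 11, -6, 0, -15], [0.35, 15, -8, 0, -20], [0.35, 19, -10.5, 0, -25], [0.35, 23, -13, 0, -29], [0.35, 26.1, -14.5, -3, -29], [0.35, 26.1, -14.5, -7, -29], [0.35, 26.1, -14.5, -11, -29], [0.35, 26.1, -14.5, -15, -29], [0.35, 26.1, -14.5, -15, -29], [0.35, 26.1, -14.5, -15, -29]]}}

```text
time_s: 7.82
ee_pos: [0.6461, -0.1461, 0.4073]
eef_rot: [3.141, -0.002, -0.075]
force: [-0.5, 0.0, 0.2]
grip_width: 0.0611
grip_force: 0.0
```

```bash
python3 - <<'E'
from h import *
D={n:cam(n) for n in("top","scene")}
t=D["top"]["image"];s=D["scene"]["image"]
z=np.zeros((440,800,3),'u1'); z[:440,:400]=cv2.resize(s[140:250,150:250],None,fx=4,fy=4,interpolation=cv2.INTER_CUBIC)
z[:440,400:800]=cv2.resize(t[100:210,310:410],None,fx=4,fy=4)
cv2.imwrite("pics/e.png",cv2.cvtColor(z,cv2.COLOR_RGB2BGR))
E
```

```text
(no output)
```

View pics/e.png

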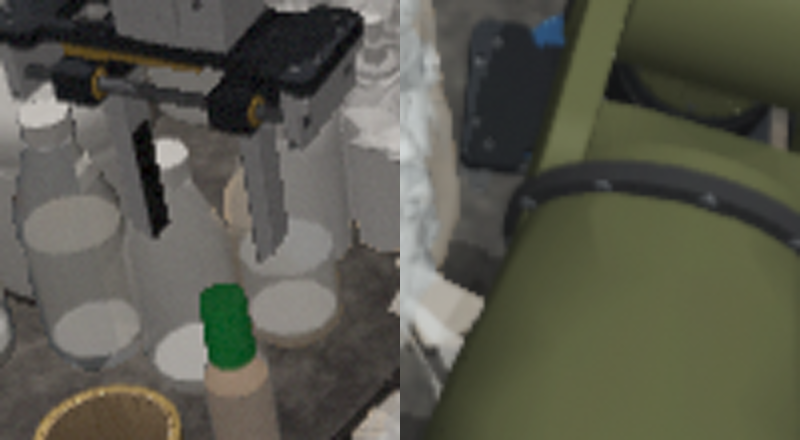

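The fingers straddle the cap (tips at (160,235) and (267,258), cap at (226,325)), with free space around; descending.

Call:
{"api": "servo_tool", "payload": {"motion": [[0.35, -0.1, -0.2, -2, 0], [0.35, -0.1, -0.2, -4, 0], [0.35, -0.1, -0.2, -6, 0], [0.35, -0.1, -0.2, -7.6, 0], [0.35, -0.1, -0.2, -7.6, 0], [0.45, -0.1, -0.2, -7.6, 0], [0.55, -0.1, -0.2, -7.6, 0], [0.65, -0.1, -0.2, -7.6, 0], [0.8, -0.1, -0.2, -7.6, 0], [1, -0.1, -0.2, -7.6, 0], [1, -0.1, -0.2, -7.6, 0], [1, -0.1, -0.2, -7.6, 0]], "squeeze": 40}}

```text
time_s: 9.43
ee_pos: [0.6445, -0.1491, 0.3303]
eef_rot: [3.141, -0.001, -0.077]
force: [-0.6, 0.6, 4.7]
grip_width: 0.0385
grip_force: 40.0
```

Width 38.5 mm means the tips caught the 40 mm body shoulder, not the cap; reopen, rise 9 mm, re-grip.

Call:
{"api": "servo_tool", "payload": {"motion": [[0.5, 0, 0, 0, 0], [0.4, 0, 0, 0, 0], [0.4, 0, 0, 0.5, 0], [0.4, 0, 0, 0.9, 0], [0.4, 0, 0, 0.9, 0], [0.5, 0, 0, 0.9, 0], [0.6, 0, 0, 0.9, 0], [0.7, 0, 0, 0.9, 0], [0.8, 0, 0, 0.9, 0], [1, 0, 0, 0.9, 0], [1, 0, 0, 0.9, 0], [1, 0, 0, 0.9, 0]]}}

```text
time_s: 10.92
ee_pos: [0.6445, -0.1491, 0.3386]
eef_rot: [-3.142, 0.0, -0.077]
force: [-0.4, -0.3, -1.1]
grip_width: 0.0266
grip_force: 40.0
```

Call:
{"api": "servo_tool", "payload": {"motion": [[1, 0, 0, 1, 0], [1, 0, 0, 2, 0], [1, 0, 0, 4, 0], [1, 0, 0, 7, 0], [1, 0, 0, 10, 0], [1, 0, 0, 13, 0], [1, 0, 0, 16, 0], [1, 0, 0, 19, 0], [1, 0, 0, 22, 0], [1, 0, 0, 25, 0], [1, 0, 0, 26, 0], [1, 0, 0, 26, 0], [1, 0, 0, 26, 0]]}}

```text
time_s: 12.55
ee_pos: [0.6448, -0.1492, 0.5972]
eef_rot: [-3.141, 0.002, -0.077]
force: [-0.1, -0.4, -2.8]
grip_width: 0.0269
grip_force: 40.0
```

Call:
{"api": "servo_tool", "payload": {"motion": [[1, -0.8, 1.2, 0, 1], [1, -2, 3.2, 0, 3], [1, -4, 6.4, 0, 6], [1, -6, 9.6, 0, 9], [1, -8, 12.7, 0, 12], [1, -10, 15.9, 0, 15], [1, -12, 19.1, 0, 18], [1, -14, 22.3, 0, 21], [1, -16, 25.5, 0, 24], [1, -18, 28.7, 0, 26], [1, -20, 31.8, 0, 28], [1, -22, 35, 0, 29], [1, -23.5, 37.4, 0, 30], [1, -24.4, 38.8, 0, 30], [1, -24.8, 39.4, 0, 30], [1, -24.8, 39.4, 0, 30], [1, -24.8, 39.4, 0, 30]]}}

```text
time_s: 14.68
ee_pos: [0.3969, 0.2444, 0.5985]
eef_rot: [3.141, 0.0, 0.446]
force: [0.1, 0.0, -2.5]
grip_width: 0.0263
grip_force: 40.0
```

Call:
{"api": "servo_tool", "payload": {"motion": [[1, 0, 0, -1, 0], [1, 0, 0, -3, 0], [1, 0, 0, -5.5, 0], [1, 0, 0, -8, 0], [1, 0, 0, -10.5, 0], [1, 0, 0, -13, 0], [1, 0, 0, -15, 0], [1, 0, 0, -16, 0], [1, 0, 0, -16, 0], [1, 0, 0, -16, 0], [1, 0, 0, -16, 0]]}}

```text
time_s: 16.05
ee_pos: [0.3965, 0.2448, 0.4393]
eef_rot: [-3.142, -0.001, 0.447]
force: [0.3, -0.6, -3.2]
grip_width: 0.0266
grip_force: 40.0
```

```bash
python3 - <<'E'
from h import *
import pickle
D={n:cam(n) for n in("top","scene")}
pickle.dump(D,open("d2.pkl","wb"))
t=D["top"]["image"];s=D["scene"]["image"]
z=np.zeros((600,800,3),'u1'); z[:600,:500]=cv2.resize(s[120:240,320:420],None,fx=5,fy=5,interpolation=cv2.INTER_CUBIC)
z[:225,500:800]=cv2.resize(t,(300,225)); z[230:455,500:800]=cv2.resize(s,(300,225))
cv2.imwrite("pics/f.png",cv2.cvtColor(z,cv2.COLOR_RGB2BGR))
E
```

```text
(no output)
```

View pics/f.png

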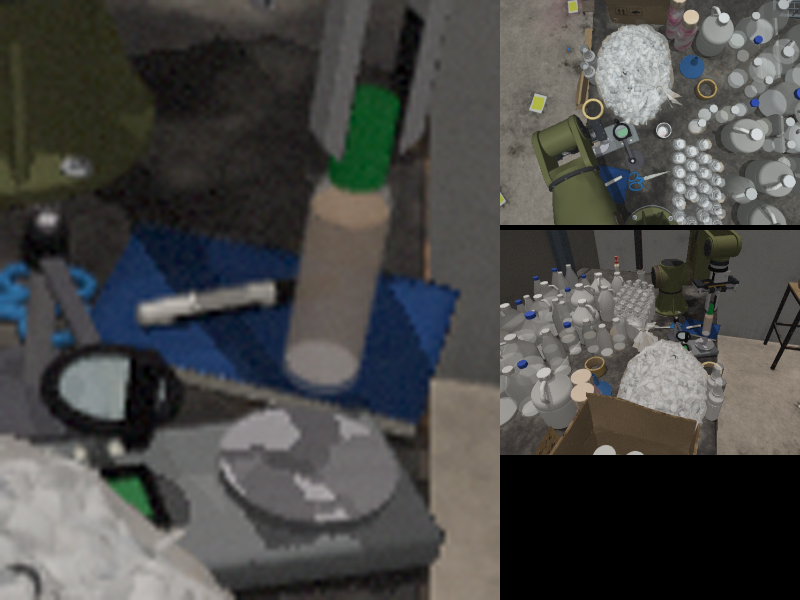

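The bottle hangs in the fingers above the pan: foot ellipse at about (321,366), cap top about (377,90), body edges at the shoulder (312,205)/(388,205).

```bash
python3 - <<'E'
from h import *
import pickle
D=pickle.load(open("d2.pkl","rb"));s=D["scene"]
B=np.array([.3965,.2448,.1007])
g=lambda p:((proj(s,p)-[320,120]+.5)*5-.5).round(1)
th=np.linspace(0,6.28,60)
for h,r in((0,.02),(.13,.02),(.166,.014)):
    e=np.array([g(B+[r*np.cos(a),r*np.sin(a),h]) for a in th]); print(h,g(B+[0,0,h]),e.min(0),e.max(0))
e=np.array([g([.397+.048*np.cos(a),.245+.048*np.sin(a),.042]) for a in th]);print("pan",e.min(0),e.max(0))
im=s["image"]; 
E
```

```text
0 [321.2 373.1] [282.6 350.2] [360.1 396.6]
0.13 [361.3 161.9] [319.2 140.5] [403.7 184.1]
0.166 [373.6  96.8] [343.4  82.1] [404.  111.8]
pan [216.5 403.6] [395.9 517.2]
```

Call:
{"api": "servo_tool", "payload": {"motion": [[1, 0.1, 0, -0.8, 0], [1, 0.2, 0, -1.6, 0], [1, 0.2, 0, -2.4, 0], [1, 0.2, 0, -3.2, 0], [1, 0.2, 0, -4, 0], [1, 0.2, 0, -4.4, 0], [1, 0.2, 0, -4.7, 0], [1, 0.2, 0, -4.7, 0], [1, 0.2, 0, -4.7, 0], [1, 0.2, 0, -4.7, 0], [1, 0.2, 0, -4.7, 0]]}}

```text
time_s: 17.52
ee_pos: [0.3985, 0.2448, 0.3917]
eef_rot: [3.142, -0.0, 0.447]
force: [0.5, -0.4, -2.7]
grip_width: 0.0263
grip_force: 40.0
```

```bash
python3 - <<'E'
from h import *
import pickle
D={n:cam(n) for n in("top","scene")}
pickle.dump(D,open("d3.pkl","wb"))
t=D["top"]["image"];c=D["scene"];s=c["image"]
z=np.zeros((600,800,3),'u1'); z[:600,:480]=cv2.resize(s[140:240,330:410],None,fx=6,fy=6,interpolation=cv2.INTER_CUBIC)
z[:400,490:800]=cv2.resize(t[215:295,190:252],None,fx=5,fy=5)
cv2.imwrite("pics/g.png",cv2.cvtColor(z,cv2.COLOR_RGB2BGR))
o=ctrl.get_obs();print(o["ee_pos"],o["force"])
B=o["ee_pos"]-[0,0,.3386]
g=lambda p:((proj(c,p)-[330,140]+.5)*6-.5).round(1)
th=np.linspace(0,6.28,60)
for h,r in((0,.02),(.135,.02),(.166,.014)):
    e=np.array([g(B+[r*np.cos(a),r*np.sin(a),h]) for a in th]); print(h,g(B+[0,0,h]),e.min(0),e.max(0))
e=np.array([g([.397+.048*np.cos(a),.245+.048*np.sin(a),.042]) for a in th]);print("pan",e.min(0),e.max(0))
E
```

```text
[0.39846084 0.24483383 0.39169213] [-0.50780615  0.42050274 -3.3973461 ]
0 [309.7 413.5] [264.7 385.5] [355.  442.2]
0.135 [356.9 164.7] [307.8 138.3] [406.4 192.1]
0.166 [368.9 101.3] [333.8  83.1] [404.3 120. ]
pan [199.9 364.4] [415.1 500.7]
```

View pics/g.png

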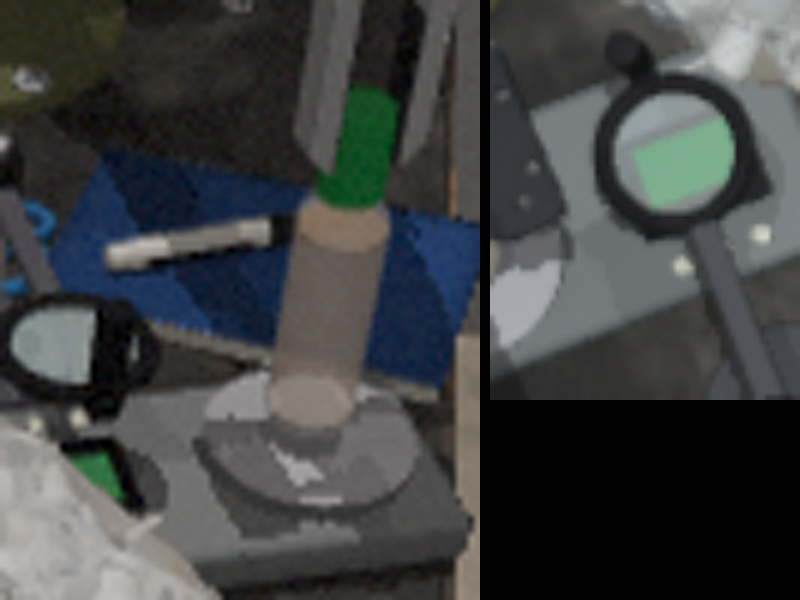

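```bash
python3 - <<'E'
from h import *
import pickle
th=np.linspace(0,6.28,60)
z=np.zeros((600,800,3),'u1')
for k,(f,B,o,xo) in enumerate([("d0",[.6445,-.149,0],(185,200),0),("d3",[.3985,.2448,.0531],(355,147),400)]):
    c=pickle.load(open(f+".pkl","rb"))["scene"]; fx=8
    z[:,xo:xo+400]=cv2.resize(c["image"][o[1]:o[1]+75,o[0]:o[0]+50],None,fx=8,fy=8,interpolation=cv2.INTER_CUBIC)
    for h,r in((0,.02),(.135,.02),(.135,.014),(.166,.014)):
        e=np.array([(proj(c,np.array(B)+[r*np.cos(a),r*np.sin(a),h])-o+.5)*8-.5+[xo,0] for a in th])
        cv2.polylines(z,[e.round().astype(int)],True,(255,0,0) if h else (255,255,0),1)
    if k:
        e=np.array([(proj(c,np.array([.397,.245,.042])+[.048*np.cos(a),.048*np.sin(a),0])-o+.5)*8-.5+[xo,0] for a in th])
        cv2.polylines(z,[e.round().astype(int)],True,(0,255,255),1)
cv2.imwrite("pics/i.png",cv2.cvtColor(z,cv2.COLOR_RGB2BGR))
E
```

```text
(no output)
```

View pics/i.png

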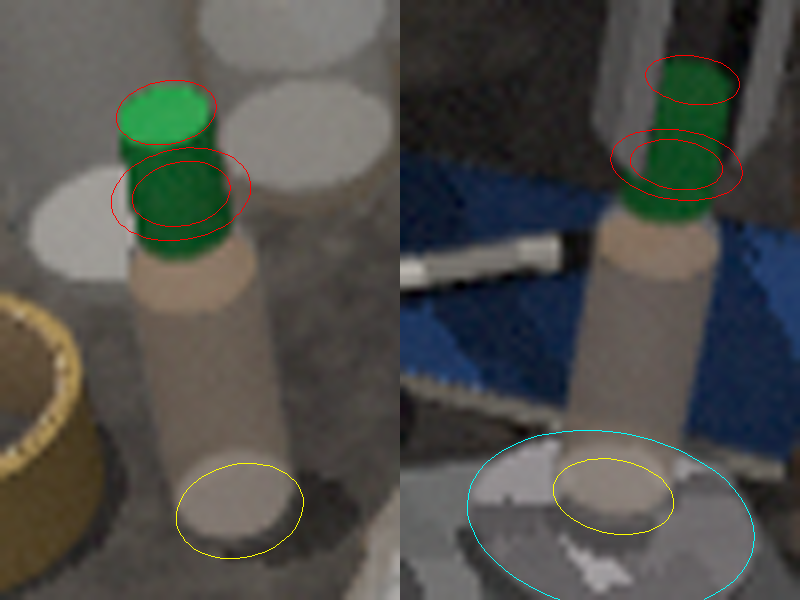

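The held bottle shows the same small offset from its predicted outline as it did standing on the table: 16 px against 18 px in the 8× view, foot at (613,487), pan outline matching. That means it did not tilt or slip in the grip. The foot is about 11 mm above the pan and centred, so I'm handing in.

```bash
python3 -c "
from station import ctrl
print(ctrl.hand_in())"
```

```text
the job is handed in; nothing more can be done
None
```

I handed the job in with the lens about 2 mm off the display's centre and the bottle held still and upright over the pan, its foot about 11 mm above it. These are my own measurements; the hand-in returned no verdict.

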